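Wedge the sagging detergent dispenser level

TASK

The tablet dispenser on the laundry counter sags at its front. Lay the wooden wedge flat on the counter, slide it thin end first, straight in under the middle of the dispenser's front lip, and drive it in until the dispenser sits level against its stops and the wedge is firmly tight: it should end up carrying about 10 N, and never more than 18 N, where the sagging dispenser alone puts about 3 N on it. Let the wedge do the lifting: keep the gripper off the dispenser, leave the other things where they stand, and leave the wedge in place.

Things in the scene. Friction and masses are not known exactly. Their poses are not given: they have to be found in the camera images.
- wedge: Plain wooden wedge, 140 x 40 mm, 90 g, flat below; its top slopes from 4 mm thick at the thin tip to 38 mm at the upright heel face. Origin: centre of the underside; x to the tip (70 mm; heel 70 mm behind), z up. Starts flat. Friction 0.6 (+-20 %): it stays where driven; driving needs 1.0 to 1.4 times the load carried. Fingers rubbing on it can hold part of the load: let go and push again.
- mount: Fixed dark steel bracket carrying the dispenser from behind. Origin: below the middle of the lip's front edge (when level), 0 to 6 mm above the counter (differs each time). x points horizontally from the lip to the bracket, the direction to drive the wedge; z up. Bracket plate 233 to 249 mm along x, 170 mm wide; the space under the dispenser is empty for 200 mm.
- dispenser (a joint): Hinge (rad) at the dispenser's bottom rear edge, 220 mm behind the lip edge: 0 = level, where its back meets two rubber-capped stops and turns no further; -0.07 = sagging fully, as at the start. Its weight pulls it down and puts 2.4 to 4.5 N on a wedge under the lip. The stops are hard: past level each mm of wedge travel adds some 4 N or more.
- lip (a point): Middle of the lower front edge of the dispenser's steel lip, which the wedge goes under. The lip is 200 mm wide, 12 mm thick, and sticks out 60 mm in front of the white casing (190 mm wide, 190 mm tall). When level this edge is 23 mm above the mount's origin; at the start 15 mm lower, 7 to 14 mm over the counter. x as the mount's, turning with the dispenser.
- bottle: Bystander: white detergent bottle, 72 mm across, 210 mm tall, origin at the centre of its underside.
- cup: Bystander: white measuring cup, 72 mm across, 70 mm tall, origin at the centre of its underside.
- tray: Bystander: low grey tray, 90 x 130 x 30 mm, origin at the centre of its underside.
Not all that is in view belongs to the job. Of the things that look like the wedge, take the one that is farthest to the robot's left at the start.

How it is judged (in metres and radians):
On the way, in this order (a step that is already met when the one before it is completed fails the run):
1. the wedge lies flat on the counter with its tip under the lip, the dispenser still sagging (x of wedge in the frame of mount between -0.069 and -0.025 m and angle between wedge's own z axis and vertical below 0.05 rad and height (world z) of wedge below 0.004 m and value of joint dispenser below -0.02 rad).
2. the wedge has lifted the dispenser level and bears firmly (value of joint dispenser above -0.006 rad and contact force between wedge and dispenser above 6.5 N), for 0.2 s.
At the end, for the whole second after the job is handed in: the dispenser is level (hinge above -0.006 rad), the wedge bears on its lip with more than 6.5 N by itself, lies flat on the counter at rest, within 30 mm of the lip's middle sideways and within 0.2 rad of straight in (all of step 2 and y of wedge in the frame of mount between -0.03 and 0.03 m and angle between the x axis of wedge and the x axis of mount, either way round below 0.2 rad and angle between wedge's own z axis and vertical below 0.05 rad and linear speed of wedge below 0.01 m/s); the robot touches nothing.
It fails at once if the lip is strained: wedge and dispenser press on each other with more than 18 N (contact force between wedge and dispenser above 18 N).
It fails at once if the gripper or arm pushes on the dispenser (more than 3 N) (contact force between any of the arm, the fingers and dispenser above 3 N).
It fails at once if the bottle, cup or tray is moved more than 30 mm (distance of any of bottle, cup, tray from where it was at the start of the episode above 0.03 m).
It also fails if it takes over 67 s, if anything falls off the work surface, if the arm or the gripper's body presses on something with over 40 N, if the wrist force passes 120 N, or if a joint passes its speed limit or range.

ROBOT

A 6-joint arm with a two-finger parallel gripper is mounted at the origin on the work surface. World frame = base frame: x ahead of the robot, y to its left, z up, the work surface at z = 0. Lengths are in mm, angles in rad, forces in N, time in s.
With the tool pointing down it reaches from about 350 to 875 mm from the base axis. Payload 4.2 kg.
Tool frame: the origin (TCP) lies between the finger pads; the fingertips stand 25 mm ahead of it and the grasp point (between the pads) lies 6 mm ahead of it; z points along the fingers, y is the line along which they close (so a half turn about z gives the same grasp; the last joint's range is limited). The gripper opens to 85 mm and grips with 20 to 120 N. Pads are 22 mm wide; open, the fingers measure 114 mm over their backs; the gripper's body (76 mm by 85 mm) begins 54 mm behind the grasp point. The pads swing forward as they close: fully open they stand 13 mm farther back than shut.
Start: joints at [1.429, 0.385, 0.008, 0, -1.194, -0.259], TCP at [243.814, 575.46, 256.312] pointing down, gripper open.
Joint ranges: [-3.14, 3.14], [-1.21, 2.06], [-1.07, 1.41], [-3.16, 2.05], [-2.99, -0.16], [-3.1, 3.1]. Speed limits (rad/s): [2.79, 2.79, 3.14, 3.14, 3.14, 3.14].

INTERFACE

Orientations are given as a unit quaternion [x, y, z, w].
In Python, from bench import arm gives the robot as it stands.
- The arm moves only by the shell command python3 -m pendant 'ROWS'. ROWS is JSON, a list of rows, each a list of 7 numbers: the shift along the tool's x, y, z in m, then the turn, a rotation vector about the tool's x, y, z in degrees, then the finger opening in m, from 0 to 0.0854. In form: [[x, y, z, wx, wy, wz, fingers], ...]. A call has 1 to 12 rows; each row shifts and turns the commanded pose from where the row before left it, along the tool's axes as they then stand; what a row does not reach is not made up. A row lasts 1/10 s, in which the tool goes at most 50 mm and 8.59 degrees, less where a joint would pass 70% of its speed; a pose out of reach is approached as far as the arm can. A call is refused whole if a number of a shift passes 0.05 or a number of a turn 8.59, either way. A call with a gripper value outside its range is refused whole. The fingers move at their own pace and stop on an object; the grip force is fixed at half the most. Time passes only in rows, so rows that do not move let the fingers close. It gives the time, the measured TCP pose, the force, the opening and the grip force at its end, in the units of the state.
- arm.read_state(): the state, without advancing time (a new reading comes with each control period).
- arm.get_image(name): name is "scene" or "side" or "wrist"; returns a dict with "image" (384x512x3 uint8, red, green, blue), "fx", "fy", "cx", "cy" (pixels), "k1" (the pictures are not rectified: a ray, as slopes to the right and down, at radius r is drawn at 1 + k1 r^2 times it, then the intrinsics apply), "xyz" and "rotation" of the camera in the world. Camera axes: x right, y down, z forward; pixel columns grow to the right and rows downward; lengths in mm; the calibration is good to about 2 mm. A picture is of the moment at which its call begins. There is no depth.
- arm.job_done(): hands the job in; it is judged then, once.
The state is a dict: "clock": time; "joints": joint angles; "joint_vel": joint speeds; "joint_efforts": joint torques, N m; "position": TCP position; "ee_rot": TCP orientation; "contact_force": force on the tool from outside, world axes, zero at the start; "wrist_torque": the same for the moment, N m; "gripper_width": finger opening in mm; "grasp_force": force on a finger pad.
Only numpy, scipy, OpenCV 4.12 (cv2) and the standard library are available. Lean on these libraries where they do the work, as an engineer would, in place of code of your own. Each camera call takes 0.05 s, during which the arm holds its last target. There are 200 camera calls.

## Working session

There is one attempt and no reset: what is moved stays moved. The work goes in short steps, Python scripts to look and compute and a shell command to move; the robot and the scene stay as the last step left them, time stands still between calls to the robot, and variables do not carry over. Pictures are saved under pics/ and viewed, at most 10 in all, crops included, and the job is handed in when it is done.

```bash
mkdir -p pics; cat > h.py <<'E'
import numpy as np, cv2
from bench import arm
from scipy.spatial.transform import Rotation as R
def shot(name,fn=None):
    d=arm.get_image(name)
    if fn:
        cv2.imwrite('pics/'+fn,cv2.cvtColor(d['image'],cv2.COLOR_RGB2BGR)); np.save('pics/'+fn[:-4]+'.npy',d,allow_pickle=True)
    return d
def load(fn): return np.load('pics/'+fn+'.npy',allow_pickle=True).item()
def rot(d):
    r=np.array(d['rotation'],float)
    return r if r.shape==(3,3) else R.from_quat(r).as_matrix()
def ray(d,u,v):
    K=np.array([[d['fx'],0,d['cx']],[0,d['fy'],d['cy']],[0,0,1]],float)
    p=cv2.undistortPointsIter(np.array([[[u,v]]],float),K,np.array([d['k1'],0,0,0,0.]),None,None,(3,100,1e-10)).ravel()
    r=rot(d)@np.array([p[0],p[1],1]); return np.array(d['xyz'],float),r/np.linalg.norm(r)
def plane(d,u,v,z):
    o,r=ray(d,u,v); return o+r*(z-o[2])/r[2]
def proj(d,P):
    c=rot(d).T@(np.array(P,float)-np.array(d['xyz'],float)); x,y=c[:2]/c[2]; f=1+d['k1']*(x*x+y*y)
    return np.array([d['fx']*x*f+d['cx'],d['fy']*y*f+d['cy']])
def tri(a,ua,b,ub):
    o1,r1=ray(a,*ua); o2,r2=ray(b,*ub)
    s=np.linalg.lstsq(np.c_[r1,-r2],o2-o1,rcond=None)[0]
    p,q=o1+s[0]*r1,o2+s[1]*r2; return (p+q)/2,np.linalg.norm(p-q)
E
python3 - <<'E'
from h import *
ims=[shot(n,n+'0.png') for n in('scene','side','wrist')]
for d in ims: print(d['fx'],d['k1'],d['xyz'],np.array(d['rotation']).round(3).tolist())
a=np.hstack([cv2.cvtColor(d['image'],cv2.COLOR_RGB2BGR) for d in ims[:2]])
print(arm.read_state())
E
```

```text
373.96300033749975 -0.11691657728680999 [1234.51765068 -255.56848045  776.71775966] [0.721, 0.581, -0.236, -0.295]
357.8635601966643 -0.0655692822319833 [ 222.32138824 -883.50126817  735.18958307] [0.88, -0.179, 0.083, -0.432]
324.0782276177643 -0.0744796787302974 [312.5504108  544.88063473 373.28998333] [-0.545, 0.825, 0.125, -0.083]
{'clock': 0.15, 'joints': array([ 1.42861954e+00,  3.85379486e-01,  6.95754816e-03, -3.30340869e-04,
       -1.19397457e+00, -2.58573560e-01]), 'joint_vel': array([ 6.70017971e-05, -3.92702381e-03,  5.09641815e-03,  2.04639198e-03,
        1.72958767e-04,  3.30924266e-04]), 'joint_efforts': array([-8.37815751e-04, -3.92676723e+01,  1.88582665e+01,  4.18861359e+00,
       -3.40740822e-03,  2.83408092e-06]), 'position': array([243.66964347, 575.1288478 , 255.48328058]), 'ee_rot': array([ 9.79979525e-01, -1.99096627e-01, -1.06735699e-04,  8.07664041e-04]), 'contact_force': array([ 0.3267279 ,  0.35124767, -0.47383158]), 'wrist_torque': array([0.00483737, 0.00466918, 0.03736529]), 'grasp_force': 0.0, 'gripper_width': 85.42549118039031}
```

View pics/scene0.png

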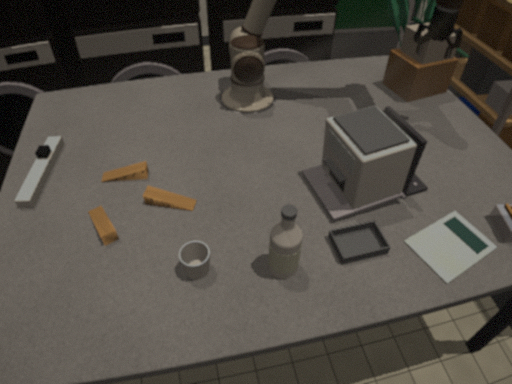

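View pics/side0.png

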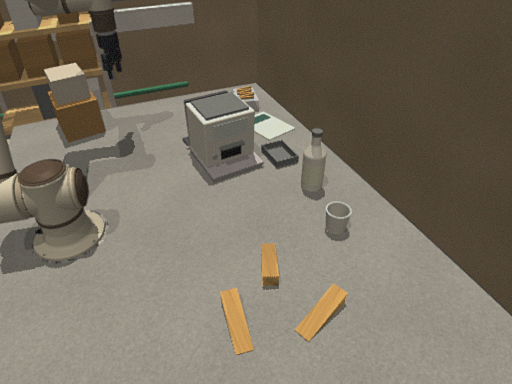

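Scene view candidates: wooden wedges at (170,199), (125,172) and (103,224). In the side view they appear at (270,265), (236,320) and (322,312). The farthest to the robot's left (+y, image right in the scene view, far side in the side view) is scene (170,199) = side (270,265). I'll check this numerically and in a close crop.

```bash
python3 - <<'E'
from h import *
S,D=load('scene0'),load('side0')
def crop(d,u,v,w,h,k): return cv2.resize(cv2.cvtColor(d['image'][v:v+h,u:u+w],cv2.COLOR_RGB2BGR),None,fx=k,fy=k,interpolation=cv2.INTER_CUBIC)
m=np.vstack([np.hstack([crop(S,295,100,133,120,3),crop(D,175,85,133,120,3)]),np.hstack([crop(S,135,175,66,40,6),crop(D,240,238,66,40,6)])])
cv2.imwrite('pics/m1.png',m);print(m.shape)
for n,d in(('scene',S),('side',D)):
    hsv=cv2.cvtColor(d['image'],cv2.COLOR_RGB2HSV)
    k=cv2.inRange(hsv,(8,120,90),(25,255,255))
    for c in cv2.findContours(k,0,2)[0]:
        if cv2.contourArea(c)>80:
            c_=cv2.moments(c); u,v=c_['m10']/c_['m00'],c_['m01']/c_['m00']
            print(n,round(u),round(v),cv2.contourArea(c),plane(d,u,v,12).round(),cv2.approxPolyDP(c,2,True).reshape(-1,2).tolist())
E
```

```text
Traceback (most recent call last):
ValueError: all the input array dimensions except for the concatenation axis must match exactly, but along dimension 1, the array at index 0 has size 798 and the array at index 1 has size 792
```

```bash
python3 - <<'E'
from h import *
S,D=load('scene0'),load('side0')
def crop(d,u,v,w,h,k): return cv2.resize(cv2.cvtColor(d['image'][v:v+h,u:u+w],cv2.COLOR_RGB2BGR),None,fx=k,fy=k,interpolation=cv2.INTER_CUBIC)
m=np.vstack([np.hstack([crop(S,295,100,132,120,3),crop(D,175,85,132,120,3)]),np.hstack([crop(S,135,175,66,40,6),crop(D,240,238,66,40,6)])])
cv2.imwrite('pics/m1.png',m);print(m.shape)
for n,d in(('scene',S),('side',D)):
    hsv=cv2.cvtColor(d['image'],cv2.COLOR_RGB2HSV)
    k=cv2.inRange(hsv,(8,120,90),(25,255,255))
    for c in cv2.findContours(k,0,2)[0]:
        if cv2.contourArea(c)>80:
            c_=cv2.moments(c); u,v=c_['m10']/c_['m00'],c_['m01']/c_['m00']
            print(n,round(u),round(v),cv2.contourArea(c),plane(d,u,v,12).round(),cv2.approxPolyDP(c,2,True).reshape(-1,2).tolist())
E
```

```text
(600, 792, 3)
scene 102 225 475.0 [ 545. -510.   12.] [[98, 207], [89, 212], [100, 237], [106, 244], [112, 241], [108, 238], [116, 234], [103, 210]]
scene 169 198 572.5 [ 485. -329.   12.] [[143, 195], [144, 198], [151, 198], [155, 202], [192, 209], [195, 201], [149, 186]]
scene 128 172 439.5 [ 349. -445.   12.] [[145, 162], [106, 172], [102, 180], [127, 175], [128, 178], [146, 177]]
scene 473 96 101.5 [171. 909.  12.] [[452, 78], [470, 95], [473, 94], [472, 97], [495, 118], [484, 104]]
side 236 321 1089.0 [ 350. -457.   12.] [[235, 288], [222, 291], [221, 297], [237, 354], [251, 350], [252, 345]]
side 322 312 1108.5 [ 538. -512.   12.] [[334, 284], [295, 329], [307, 340], [345, 299], [346, 292]]
side 269 264 567.5 [ 486. -337.   12.] [[261, 244], [263, 285], [277, 282], [275, 246]]
side 70 102 197.0 [  5. 983.  12.] [[48, 92], [55, 109], [96, 100], [90, 91], [89, 98], [58, 106], [51, 92]]
side 245 92 120.0 [836. 719.  12.] [[250, 86], [238, 89], [240, 97], [252, 96]]
```

View pics/m1.png

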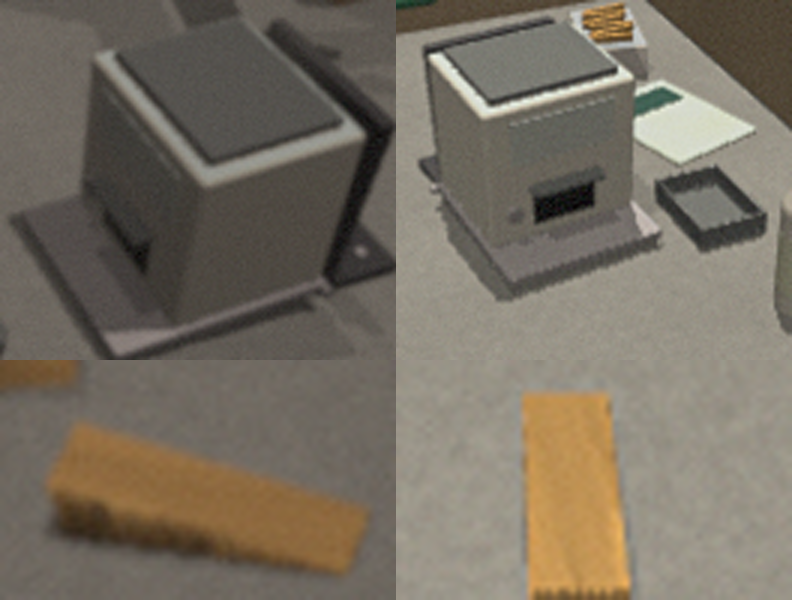

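The crop shows a plain wedge, its tip toward +y and its upright heel toward -y. The lip's front corners are at scene (299,172) and (331,218), and side (212,180) and (262,163).

```bash
python3 - <<'E'
from h import *
S,D=load('scene0'),load('side0')
A=tri(S,(299.2,172.3),D,(212.3,179.3)); B=tri(S,(330.5,216.7),D,(262.3,162.5))
print('lipA',A,'lipB',B,np.linalg.norm(A[0]-B[0]))
# lip top rear corner etc: bottom edge check
C=tri(S,(332.7,219.0),D,(262.3,166.2));print('botB',C)
a,b=A[0],B[0]; e=(b-a)[:2]; n=np.array([-e[1],e[0]])/np.linalg.norm(e); print('mid',(a+b)/2,'dir',n,np.arctan2(n[1],n[0]))
for z in(15,20,25): print(z,plane(S,299.2,172.3,z)[:2],plane(S,330.5,216.7,z)[:2],plane(D,212.3,179.3,z)[:2],plane(D,262.3,162.5,z)[:2])
# wedge corners
print('tip',tri(S,(195.5,201),D,(261,243.5)),tri(S,(192.5,209.5),D,(276,245.5)))
print('heel top',tri(S,(148.5,185.5),D,(262.5,277)),tri(S,(143,194.5),D,(278,275)))
for p in((261,243.5),(276,245.5)):print(plane(D,*p,4))
for p in((195.5,201),(192.5,209.5)):print(plane(S,*p,4))
for p in((148.5,185.5),(143,194.5)):print(plane(S,*p,38))
for nm,(us,vs),(ud,vd) in(('bottle',(284,274),(313,190)),('cup',(195,277),(338,235)),('tray',(360,244),(280,157))):print(nm,plane(S,us,vs,0),plane(D,ud,vd,0))
# wedge mask in wrist view too?
w=load('wrist0'); print('wedge in wrist',proj(w,(485,-333,10)),'lip mid in wrist',proj(w,(a+b)/2),proj(w,a),proj(w,b))
E
```

```text
lipA (array([461.43057286,  63.95431452,  16.85427267]), np.float64(7.198647575067779)) lipB (array([653.660855  ,  88.42384945,  21.66320255]), np.float64(0.09198569007729433)) 193.84108264268616
botB (array([653.72784191,  94.99228696,   5.27766109]), np.float64(8.093273420344078))
mid [557.54571393  76.18908198  19.25873761] dir [-0.12627389  0.99199542] 1.6974082276221547
15 [463.50004699  61.51466755] [648.57719512  91.41608795] [461.3601435   71.83354314] [657.68653302  97.56990424]
20 [468.5610922   59.43329854] [652.42337336  89.13844269] [459.70058912  65.20102003] [654.66395984  90.75870344]
25 [473.62213741  57.35192953] [656.26955161  86.86079743] [458.04103474  58.56849692] [651.64138665  83.94750264]
tip (array([ 500.51096097, -254.11062131,    1.68905415]), np.float64(3.3553223127586222)) (array([ 5.34476734e+02, -2.70074277e+02,  3.84729269e-01]), np.float64(7.760421886031603))
heel top (array([ 446.27982942, -381.12471527,   34.17570583]), np.float64(3.2606623801583527)) (array([ 482.22856932, -395.23623201,   38.71258156]), np.float64(0.2821409232578344))
[ 499.11428377 -254.18782327    4.        ]
[ 534.10591961 -277.40866013    4.        ]
[ 504.23404292 -255.36180483    4.        ]
[ 534.37411766 -267.08074896    4.        ]
[ 448.85719702 -379.32890186   38.        ]
[ 481.3790894  -395.26991029   38.        ]
bottle [783.3334813  -75.17301805   0.        ] [755.31173293 -98.26765624   0.        ]
cup [ 746.66242553 -284.83659308    0.        ] [ 716.17804355 -308.04530372    0.        ]
tray [741.04987364 140.64557426   0.        ] [742.72872188 125.45191117   0.        ]
wedge in wrist [-561.06238619  830.99652256] lip mid in wrist [ 468.02557216 -135.58985846] [ 555.62360743 -144.61268834] [324.36438709  37.61969273]
```

```bash
cat >> h.py <<'E'
def go(P,yaw=None):
    s=arm.read_state(); M=R.from_quat(s['ee_rot']).as_matrix(); d=M.T@(np.array(P,float)-s['position'])
    y=np.degrees(np.arctan2(M[1,0],M[0,0]))
    print('pos',s['position'].round(1),'yaw',round(y,2),'tilt z',M[:,2].round(4),'tool delta mm',d.round(1),'turn wz',None if yaw is None else round(-((yaw-y+180)%360-180),2),'F',s['contact_force'].round(2),'t',round(s['clock'],2))
E
python3 -m pendant '[[0,0,-0.005,0,0,8.18,0.0854],[0,0,-0.005,0,0,8.18,0.0854],[0,0,-0.005,0,0,8.18,0.0854],[0,0,-0.005,0,0,8.18,0.0854],[0,0,-0.005,0,0,8.18,0.0854],[0,0,-0.005,0,0,8.18,0.0854],[0,0,-0.005,0,0,8.18,0.0854],[0,0,-0.005,0,0,8.18,0.0854],[0,0,0,0,0,8.18,0.0854],[0,0,0,0,0,8.18,0.0854],[0,0,0,0,0,8.18,0.0854],[0,0,0,0,0,0,0.0854]]'
python3 -c "
from h import *
go((430,-50,290),-112.7); go((455,-410,260))"
```

```text
clock: 1.35
position: [243.7, 575.3, 295.9]
ee_rot: [-0.552, 0.834, -0.0, -0.0]
contact_force: [-0.5, -0.6, 0.1]
gripper_width: 85.6
grasp_force: 0.0
pos [243.7 575.3 295.9] yaw -112.93 tilt z [-3.e-04 -8.e-04 -1.e+00] tool delta mm [ 503.3 -415.2    6.3] turn wz -0.23 F [-0.45 -0.64  0.08] t 1.35
pos [243.7 575.3 295.9] yaw -112.93 tilt z [-3.e-04 -8.e-04 -1.e+00] tool delta mm [ 825.1 -578.5   36.6] turn wz None F [-0.45 -0.64  0.08] t 1.35
```

```bash
python3 -m pendant '[[0.028,-0.031,0,0,0,0,0.0854],[0.028,-0.031,0,0,0,0,0.0854],[0.028,-0.031,0,0,0,0,0.0854],[0.028,-0.031,0,0,0,0,0.0854],[0.028,-0.031,0,0,0,0,0.0854],[0.028,-0.031,0,0,0,0,0.0854],[0.028,-0.031,0,0,0,0,0.0854],[0.028,-0.031,0,0,0,0,0.0854],[0.028,-0.031,0,0,0,0,0.0854],[0.028,-0.031,0,0,0,0,0.0854],[0.028,-0.031,0,0,0,0,0.0854],[0.028,-0.031,0,0,0,0,0.0854]]' >/dev/null
python3 -m pendant '[[0.028,-0.031,0,0,0,0,0.0854],[0.028,-0.031,0,0,0,0,0.0854],[0.028,-0.031,0,0,0,0,0.0854],[0.028,-0.031,0,0,0,0,0.0854],[0,0,0,0,0,0,0.0854],[0,0,0,0,0,0,0.0854]]'
python3 -c "
from h import *
w=shot('wrist','w1.png'); print(w['xyz'],rot(w).round(3).tolist()); print([proj(w,p).round() for p in((461,64,19),(653,88,21),(518,-261,2),(465,-388,0))])
go((480,-352,200),-112.7)"
```

```text
clock: 3.15
position: [525.9, -31.4, 295.7]
ee_rot: [-0.552, 0.834, 0.0, -0.0]
contact_force: [-0.6, 1.3, 0.5]
gripper_width: 85.7
grasp_force: 0.0
[ 495.46190373 -101.9855861   413.73594223] [[-0.921, 0.373, 0.115], [0.391, 0.879, 0.273], [0.001, 0.297, -0.955]]
[array([324., 199.]), array([199., 266.]), array([177., -36.]), array([ 173., -165.])]
pos [525.7 -30.6 296. ] yaw -112.88 tilt z [-8.e-04  1.e-04 -1.e+00] tool delta mm [313.9 -83.   96. ] turn wz -0.18 F [-0.28 -0.03  0.18] t 3.2
```

View pics/w1.png

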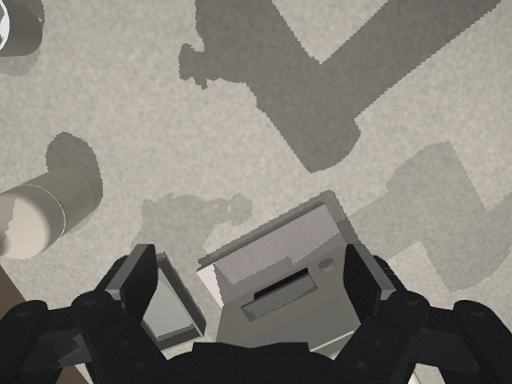

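The wrist view shows the lip's front edge from (200,267) to (328,195), with a dark front face. The tray is at (180,300), clear of the lip's middle. Next is a crop for sharp corners.

```bash
python3 -c "
from h import *
w=load('w1'); cv2.imwrite('pics/c1.png',cv2.resize(cv2.cvtColor(w['image'][180:300,185:345],cv2.COLOR_RGB2BGR),None,fx=5,fy=5,interpolation=cv2.INTER_NEAREST))"
```

```text
(no output)
```

View pics/c1.png

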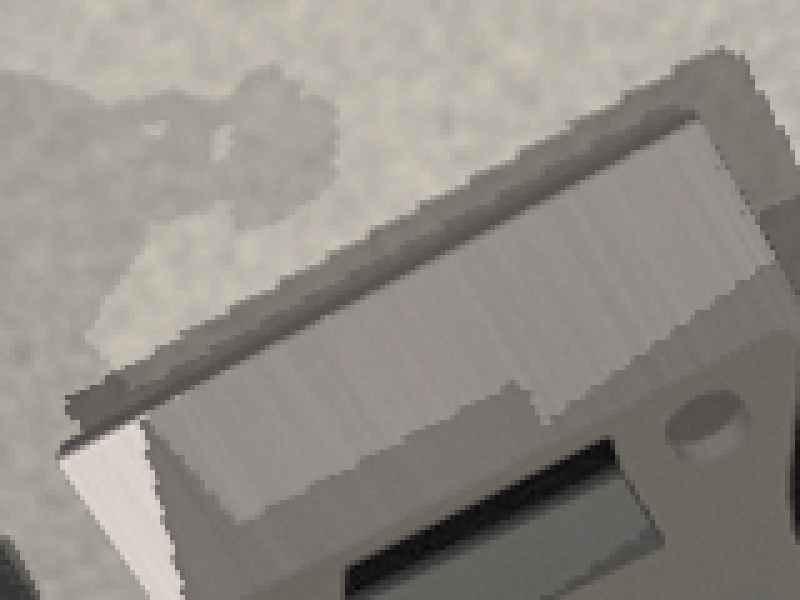

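```bash
python3 -m pendant '[[0.032,-0.0083,0.0096,0,0,0,0.0854],[0.032,-0.0083,0.0096,0,0,0,0.0854],[0.032,-0.0083,0.0096,0,0,0,0.0854],[0.032,-0.0083,0.0096,0,0,0,0.0854],[0.032,-0.0083,0.0096,0,0,0,0.0854],[0.032,-0.0083,0.0096,0,0,0,0.0854],[0.032,-0.0083,0.0096,0,0,0,0.0854],[0.032,-0.0083,0.0096,0,0,0,0.0854],[0.032,-0.0083,0.0096,0,0,0,0.0854],[0.032,-0.0083,0.0096,0,0,0,0.0854],[0,0,0,0,0,0,0.0854],[0,0,0,0,0,0,0.0854]]'
python3 - <<'E'
from h import *
w=shot('wrist','w2.png')
hsv=cv2.cvtColor(w['image'],cv2.COLOR_RGB2HSV)
k=cv2.inRange(hsv,(8,110,60),(25,255,255))
for c in cv2.findContours(k,0,2)[0]:
    if cv2.contourArea(c)>300: print(cv2.contourArea(c),cv2.approxPolyDP(c,3,True).reshape(-1,2).tolist())
print([proj(w,p).round() for p in((518,-261,2),(465,-388,0))])
go((473,-369,100),-112.7)
E
```

```text
clock: 4.4
position: [477.7, -356.8, 200.1]
ee_rot: [-0.553, 0.833, 0.0, -0.0]
contact_force: [0.2, 0.3, 0.5]
gripper_width: 85.6
grasp_force: 0.0
4866.0 [[268, 131], [250, 131], [247, 135], [228, 132], [230, 214], [237, 214], [235, 226], [239, 225], [233, 232], [231, 220], [233, 259], [267, 259]]
4730.0 [[311, 0], [333, 94], [343, 95], [343, 90], [346, 95], [387, 83], [371, 44], [376, 46], [368, 28], [371, 23], [364, 0]]
6757.0 [[185, 0], [115, 1], [42, 79], [75, 109], [98, 78], [118, 65], [78, 110], [93, 108]]
[array([250., 258.]), array([249., 132.])]
pos [ 478.  -356.4  200.6] yaw -112.82 tilt z [ 2.e-04  1.e-04 -1.e+00] tool delta mm [ 13.6  -0.2 100.6] turn wz -0.12 F [ 0.33 -0.39 -0.27] t 4.45
```

View pics/w2.png

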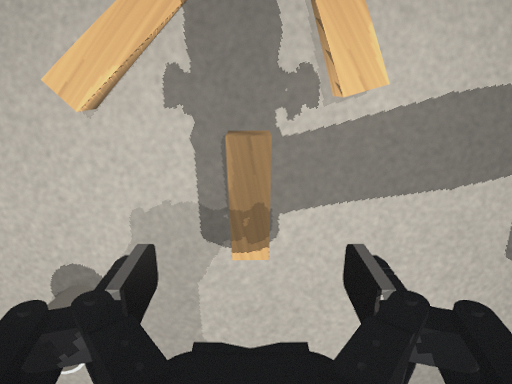

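The wrist view centres on the chosen wedge: heel top at (225,133)–(272,131), tip at (232,259)–(270,259). It already lines up with the gripper, and the other two wedges are clear. In the lip crop, the top front corners are at (197,271.6) and (324.4,203.6).

```bash
python3 - <<'E'
from h import *
S,D,w,v=load('scene0'),load('side0'),load('w1'),load('w2')
a=(197,271.6);b=(324.4,203.6)
print('B',tri(w,a,D,(262.3,162.5)),tri(w,a,S,(330.5,216.7)));print('A',tri(w,b,D,(212.3,179.3)),tri(w,b,S,(299.2,172.3)))
for z in(19,22,25):
    p,q=plane(w,b[0],b[1],z),plane(w,a[0],a[1],z); e=q-p; print(z,p,q,np.linalg.norm(e),'mid',(p+q)/2,'dir',np.degrees(np.arctan2(e[0],-e[1])))
t=(plane(v,232,259.5,4)+plane(v,270,259.5,4))/2; h=(plane(v,225,133,38)+plane(v,272,131,38))/2
print('tip',t,'heel',h,np.linalg.norm((t-h)[:2]),np.degrees(np.arctan2(*(t-h)[1::-1])))
print('heel height tri',tri(v,(225,133),S,(148.5,185.5)),tri(v,(272,131),S,(143,194.5)),tri(v,(270,259.5),S,(195.5,201)))
E
```

```text
B (array([660.07346101,  98.7645175 ,  14.37235969]), np.float64(3.6183834073572223)) (array([656.45152382,  89.28030262,  26.62700159]), np.float64(5.757984437367398))
A (array([462.08451935,  72.27205086,  14.31986492]), np.float64(1.2541311431589637)) (array([463.07012328,  65.91599028,  16.52475988]), np.float64(9.301716835985337))
19 [463.03251503  69.9098933   19.        ] [660.0538019   96.33174478  19.        ] 198.7850641111412 mid [561.54315846  83.12081904  19.        ] dir 97.63816900231467
22 [463.27897895  68.60348468  22.        ] [658.80290062  94.82452963  22.        ] 197.27429417982606 mid [561.04093978  81.71400715  22.        ] dir 97.63816900231467
25 [463.52544286  67.29707606  25.        ] [657.55199934  93.31731448  25.        ] 195.7635242485111 mid [560.5387211   80.30719527  25.        ] dir 97.63816900231467
tip [ 516.88994824 -260.13400655    4.        ] heel [ 463.21865726 -393.2192514    38.        ] 143.50013892613313 68.03651584858316
heel height tri (array([ 476.54838131, -388.91271613,   60.28466928]), np.float64(27.669202444122043)) (array([ 447.09639373, -391.54125593,    8.92222426]), np.float64(20.235290678158215)) (array([ 499.17046173, -253.12421191,    0.90572451]), np.float64(5.447601911307891))
```

```bash
python3 -m pendant '[[0.019,0,0.03,0,0,-0.8,0.0854],[0,0,0.04,0,0,0,0.0854],[0,0,0.04,0,0,0,0.0854],[0,0,0.03,0,0,0,0.0854],[0,0,0.018,0,0,0,0.0854],[0,0,0.011,0,0,0,0.0854],[0,0,0,0,0,0,0.0854],[0,0,0,0,0,0,0.03],[0,0,0,0,0,0,0.03],[0,0,0,0,0,0,0.03],[0,0,0,0,0,0,0.03],[0,0,0,0,0,0,0.03]]'
python3 -c "
from h import *
v,S=load('w2'),load('scene0')
print('heel z',tri(v,(272,131),S,(148.5,185.5)),tri(v,(225,133),S,(143,194.5)))
go((473,-369,130),-112.7)"
```

```text
clock: 5.65
position: [471.2, -375.5, 32.8]
ee_rot: [-0.558, 0.83, -0.001, 0.001]
contact_force: [0.2, 1.8, 6.5]
gripper_width: 39.1
grasp_force: 62.4
heel z (array([ 443.43123326, -382.72873154,   31.84714424]), np.float64(5.126937293026018)) (array([ 481.6702867 , -397.79243041,   37.51983867]), np.float64(5.086588281160773))
pos [ 471.2 -375.5   32.8] yaw -112.12 tilt z [ 0.0026 -0.0014 -1.    ] tool delta mm [ -6.6   0.5 -97.2] turn wz 0.58 F [0.2  1.84 6.53] t 5.65
```

```bash
python3 -m pendant '[[0,0,-0.02,0,0,0,0.03],[0,0,-0.02,0,0,-7.44,0.03],[0,0,-0.02,0,0,-7.44,0.03],[0,0,0,0,0,-7.44,0.03],[0,0,0,0,0,-7.44,0.03],[-0.038,-0.0187,0,0,0,0,0.03],[-0.038,-0.0187,0,0,0,0,0.03],[-0.038,-0.0187,0,0,0,0,0.03],[-0.038,-0.0187,0,0,0,0,0.03],[-0.038,-0.0187,0,0,0,0,0.03],[-0.038,-0.0187,0,0,0,0,0.03]]' >/dev/null
python3 -m pendant '[[-0.038,-0.0187,0,0,0,0,0.03],[-0.038,-0.0187,0,0,0,0,0.03],[0,0,0,0,0,0,0.03],[0,0,0,0,0,0,0.03]]'
python3 - <<'E'
from h import *
go((579.2,-53.8,33),-82.36)
w=shot('wrist','w3.png'); s=shot('side','s3.png')
cv2.imwrite('pics/m3.png',np.hstack([cv2.cvtColor(w['image'][120:384,80:400],cv2.COLOR_RGB2BGR),cv2.resize(cv2.cvtColor(s['image'][90:250,150:350],cv2.COLOR_RGB2BGR),(330,264))]))
E
```

```text
clock: 7.15
position: [577.9, -52.9, 90.9]
ee_rot: [0.753, -0.658, -0.0, 0.0]
contact_force: [-0.4, 0.0, -1.0]
gripper_width: 39.4
grasp_force: 61.6
pos [577.9 -52.9  90.9] yaw -82.29 tilt z [-1.2e-03  1.0e-04 -1.0e+00] tool delta mm [ 1.1 -1.3 57.9] turn wz 0.07 F [-0.4   0.02 -1.02] t 7.15
```

View pics/m3.png

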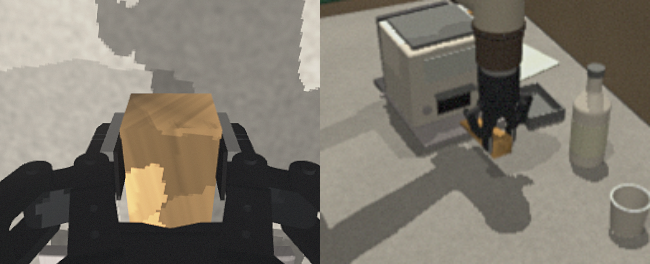

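The wedge is held level with its heel toward the camera (wrist crop, edge at (125,95)–(210,95)), and its tip points at the lip. Lower and release.

```bash
python3 -m pendant '[[0,0,0.025,0,0,0,0.03],[0,0,0.02,0,0,0,0.03],[0,0,0.008,0,0,0,0.03],[0,0,0.004,0,0,0,0.03],[0,0,0,0,0,0,0.03]]'
python3 -m pendant '[[0,0,0,0,0,0,0.06],[0,0,0,0,0,0,0.08],[0,0,0,0,0,0,0.08],[0,0,-0.02,0,0,0,0.08],[0,0,-0.04,0,0,0,0.08],[0.03,0,-0.05,0,0,0,0.08],[0.04,0,-0.04,0,0,0,0.08],[0.04,0,0,0,0,0,0.03],[0,0,0,0,0,0,0.01],[0,0,0,0,0,0,0.01],[0,0,0,0,0,0,0.01]]'
python3 - <<'E'
from h import *
w=shot('wrist','w4.png')
k=cv2.inRange(cv2.cvtColor(w['image'],cv2.COLOR_RGB2HSV),(8,110,60),(25,255,255))
for c in cv2.findContours(k,0,2)[0]:
    if cv2.contourArea(c)>300: print(cv2.contourArea(c),cv2.approxPolyDP(c,3,True).reshape(-1,2).tolist())
go((581,-70,33),-82.36)
E
```

```text
clock: 7.75
position: [578.1, -54.6, 34.3]
ee_rot: [0.752, -0.659, -0.0, 0.0]
contact_force: [-0.0, -0.3, -0.6]
gripper_width: 39.1
grasp_force: 61.6
clock: 8.85
position: [591.2, -153.5, 172.2]
ee_rot: [0.753, -0.658, -0.0, 0.0]
contact_force: [0.6, -0.4, 0.3]
gripper_width: 21.9
grasp_force: 0.0
3059.0 [[231, 255], [229, 287], [238, 302], [233, 313], [239, 340], [236, 338], [230, 314], [231, 344], [265, 345], [268, 316], [263, 311], [267, 328], [262, 327], [263, 317], [256, 300], [269, 301], [269, 257]]
pos [ 591.3 -153.2  172.2] yaw -82.33 tilt z [-9.e-04  1.e-04 -1.e+00] tool delta mm [-83.8  -1.  139.2] turn wz 0.03 F [-0.19  0.04 -0.15] t 8.9
```

View pics/w4.png

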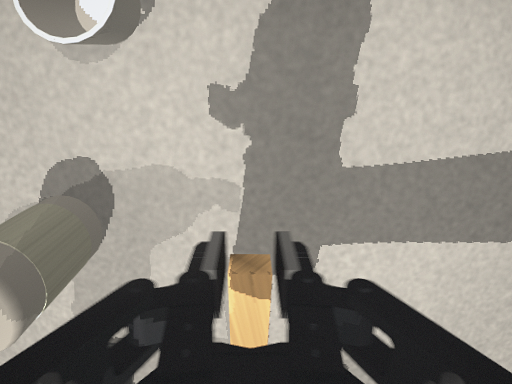

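```bash
python3 - <<'E'
from h import *
w=load('w4'); a,b=plane(w,229,254,38),plane(w,271,255,38); m=(a+b)/2; d=np.array([np.cos(np.radians(97.64)),np.sin(np.radians(97.64))])
e=(a-b)[:2];print(a,b,m,'axis deg',np.degrees(np.arctan2(e[0],-e[1])))
r=m[:2]-np.array([561,82]); n=np.array([-d[1],d[0]]); print('heel along',r@d,'lateral left',r@n)
E
python3 -m pendant '[[-0.02,-0.001,0.04,0,0,0,0.01],[-0.02,0,0.04,0,0,0,0.01],[-0.006,0,0.03,0,0,0,0.01],[0,0,0.015,0,0,0,0.01],[0,0,0.009,0,0,0,0.01],[0,0,0,0,0,0,0.01],[0,0,0,0,0,0,0.01]]'
```

```text
[600.12250157 -88.26870619  38.        ] [563.56607728 -92.13666029  38.        ] [581.84428942 -90.20268324  38.        ] axis deg 96.03986679097133
heel along -173.4452482543337 lateral left 2.2348098355724857
clock: 9.6
position: [587.2, -108.0, 39.3]
ee_rot: [0.753, -0.658, 0.001, -0.0]
contact_force: [0.4, 0.7, 0.2]
gripper_width: 9.8
grasp_force: 0.0
```

```bash
cat > f.py <<'E'
from h import *
s=arm.read_state(); d=np.array([np.cos(np.radians(97.64)),np.sin(np.radians(97.64)),0]); n=np.array([-d[1],d[0],0]); r=s['position']-np.array([561,82,0])
print('along %.2f lat %.2f z %.1f push %.2f Flat %.2f Fz %.2f t %.2f'%(r@d,r@n,s['position'][2],-s['contact_force']@d,s['contact_force']@n,s['contact_force'][2],s['clock']))
E
python3 f.py
python3 -m pendant '[[-0.01,0,0,0,0,0,0.01],[-0.008,0,0,0,0,0,0.01],[0,0,0,0,0,0,0.01]]' >/dev/null; python3 f.py
python3 -m pendant '[[-0.005,0,0,0,0,0,0.01],[-0.005,0,0,0,0,0,0.01],[-0.005,0,0,0,0,0,0.01],[-0.005,0,0,0,0,0,0.01],[0,0,0,0,0,0,0.01]]'>/dev/null; python3 f.py
python3 -m pendant '[[-0.005,0,0,0,0,0,0.01],[-0.005,0,0,0,0,0,0.01],[-0.005,0,0,0,0,0,0.01],[-0.005,0,0,0,0,0,0.01],[0,0,0,0,0,0,0.01]]'>/dev/null; python3 f.py
```

```text
along -191.84 lat -0.70 z 39.3 push -0.66 Flat -0.53 Fz 0.20 t 9.60
along -172.87 lat -0.32 z 39.4 push 0.54 Flat -0.46 Fz 0.51 t 9.90
along -153.37 lat -0.04 z 38.6 push 0.23 Flat -0.24 Fz -1.59 t 10.40
along -133.23 lat 0.05 z 38.5 push 0.45 Flat -0.27 Fz -0.59 t 10.90
```

```bash
python3 - <<'E'
from h import *
g=lambda n,x,y,w,h,W,H:cv2.resize(cv2.cvtColor(shot(n,n+'5.png')['image'][y:y+h,x:x+w],cv2.COLOR_RGB2BGR),(W,H),interpolation=cv2.INTER_CUBIC)
a=g('wrist',150,150,200,200,400,400); b=g('scene',265,130,120,120,400,400)
cv2.imwrite('pics/m5.png',np.hstack([a,b]))
E
```

```text
(no output)
```

View pics/m5.png

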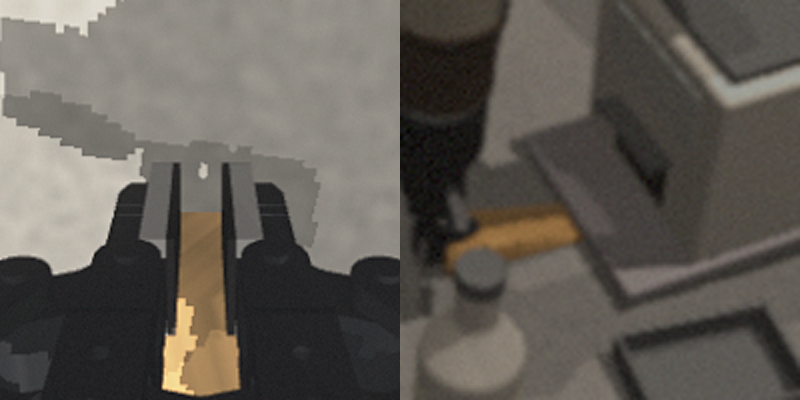

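The tip is just under the lip's middle and straight (scene crop, around (580,235)). The fingers are pushing on the heel. I'll keep driving.

```bash
for i in 1 2; do python3 -m pendant '[[-0.004,0,0,0,0,0,0.01],[-0.004,0,0,0,0,0,0.01],[-0.004,0,0,0,0,0,0.01],[0,0,0,0,0,0,0.01]]'>/dev/null; python3 f.py; done
python3 -m pendant '[[-0.003,0,0,0,0,0,0.01],[-0.003,0,0,0,0,0,0.01],[-0.002,0,0,0,0,0,0.01],[0,0,0,0,0,0,0.01]]'>/dev/null; python3 f.py;python3 -m pendant '[[-0.003,0,0,0,0,0,0.01],[-0.003,0,0,0,0,0,0.01],[-0.002,0,0,0,0,0,0.01],[0,0,0,0,0,0,0.01]]'>/dev/null; python3 f.py
```

```text
along -122.36 lat 0.11 z 38.6 push 4.40 Flat -0.96 Fz 0.17 t 11.40
along -110.59 lat 0.32 z 38.5 push 5.09 Flat -0.65 Fz 0.03 t 11.80
along -102.80 lat 0.46 z 38.5 push 5.99 Flat 0.21 Fz -0.80 t 12.20
along -94.80 lat 0.49 z 38.5 push 5.43 Flat 0.72 Fz 0.35 t 12.60
```

```bash
for i in 1 2; do python3 -m pendant '[[-0.002,0,0,0,0,0,0.01],[-0.002,0,0,0,0,0,0.01],[-0.002,0,0,0,0,0,0.01],[-0.002,0,0,0,0,0,0.01],[0,0,0,0,0,0,0.01]]'>/dev/null; python3 f.py; done;
for i in 1 2 3; do python3 -m pendant '[[-0.001,0,0,0,0,0,0.01],[-0.001,0,0,0,0,0,0.01],[0,0,0,0,0,0,0.01]]'>/dev/null; python3 f.py; done
```

```text
along -86.85 lat 0.54 z 38.5 push 5.59 Flat -0.03 Fz 0.05 t 13.10
along -78.84 lat 0.56 z 38.5 push 5.54 Flat -0.40 Fz 0.29 t 13.60
along -77.01 lat 0.59 z 38.5 push 6.08 Flat 0.27 Fz -0.11 t 13.90
along -75.00 lat 0.60 z 38.5 push 6.17 Flat 0.93 Fz 0.45 t 14.20
along -73.02 lat 0.61 z 38.5 push 6.78 Flat -0.03 Fz -0.39 t 14.50
```

```bash
for i in 1 2 3 4 ; do python3 -m pendant '[[-0.0005,0,0,0,0,0,0.01],[0,0,0,0,0,0,0.01]]'>/dev/null; python3 f.py; done
```

```text
along -72.58 lat 0.63 z 38.5 push 6.00 Flat -0.80 Fz -0.12 t 14.70
along -72.10 lat 0.62 z 38.5 push 6.50 Flat 0.20 Fz -0.24 t 14.90
along -71.60 lat 0.61 z 38.5 push 6.91 Flat -0.19 Fz -0.29 t 15.10
along -71.09 lat 0.60 z 38.5 push 6.43 Flat 0.51 Fz 0.76 t 15.30
```

```bash
for i in 1 2 3 4 ; do python3 -m pendant '[[-0.0004,0,0,0,0,0,0.01],[0,0,0,0,0,0,0.01]]'>/dev/null; python3 f.py; done
```

```text
along -70.70 lat 0.61 z 38.5 push 7.38 Flat 0.24 Fz 0.66 t 15.50
along -70.31 lat 0.61 z 38.5 push 7.09 Flat -0.06 Fz -0.18 t 15.70
along -69.92 lat 0.63 z 38.5 push 7.40 Flat -0.00 Fz -1.30 t 15.90
along -69.52 lat 0.61 z 38.5 push 6.43 Flat -0.18 Fz 0.56 t 16.10
```

```bash
for i in 1 2 3 ; do python3 -m pendant '[[-0.0004,0,0,0,0,0,0.01],[0,0,0,0,0,0,0.01]]'>/dev/null; python3 f.py; done
```

```text
along -69.11 lat 0.62 z 38.5 push 6.91 Flat -0.10 Fz 0.84 t 16.30
along -68.69 lat 0.60 z 38.5 push 5.77 Flat -0.47 Fz 0.00 t 16.50
along -68.31 lat 0.63 z 38.5 push 6.29 Flat -0.50 Fz -0.24 t 16.70
```

```bash
for i in 1 2 3 4; do python3 -m pendant '[[-0.0005,0,0,0,0,0,0.01],[0,0,0,0,0,0,0.01]]'>/dev/null; python3 f.py; done
```

```text
along -67.80 lat 0.63 z 38.5 push 6.42 Flat -0.84 Fz -0.02 t 16.90
along -67.31 lat 0.63 z 38.5 push 6.94 Flat -0.04 Fz -0.01 t 17.10
along -66.79 lat 0.61 z 38.5 push 6.03 Flat 0.34 Fz 0.03 t 17.30
along -66.29 lat 0.63 z 38.5 push 6.42 Flat 0.49 Fz 0.07 t 17.50
```

```bash
for i in 1 2; do python3 -m pendant '[[-0.0005,0,0,0,0,0,0.01],[0,0,0,0,0,0,0.01]]'>/dev/null; python3 f.py; done
```

```text
along -65.82 lat 0.64 z 38.4 push 6.95 Flat -1.03 Fz -0.75 t 17.70
along -65.28 lat 0.64 z 38.5 push 6.59 Flat 0.07 Fz 0.37 t 17.90
```

```bash
for i in 1 2 3 4; do python3 -m pendant '[[-0.0005,0,0,0,0,0,0.01],[0,0,0,0,0,0,0.01]]'>/dev/null; python3 f.py; done
```

```text
along -64.80 lat 0.65 z 38.5 push 6.74 Flat 0.19 Fz 0.42 t 18.10
along -64.30 lat 0.66 z 38.4 push 6.18 Flat -0.04 Fz 0.15 t 18.30
along -63.80 lat 0.64 z 38.5 push 5.71 Flat 1.26 Fz 0.03 t 18.50
along -63.31 lat 0.65 z 38.5 push 6.62 Flat -0.54 Fz -0.23 t 18.70
```

```bash
for i in 1 2 3; do python3 -m pendant '[[-0.0005,0,0,0,0,0,0.01],[0,0,0,0,0,0,0.01]]'>/dev/null; python3 f.py; done
```

```text
along -62.81 lat 0.63 z 38.5 push 6.07 Flat 0.03 Fz -0.13 t 18.90
along -62.29 lat 0.65 z 38.5 push 6.78 Flat -0.32 Fz 0.39 t 19.10
along -61.79 lat 0.65 z 38.5 push 6.65 Flat -0.54 Fz -0.30 t 19.30
```

```bash
for i in 1 2 3 4; do python3 -m pendant '[[-0.0005,0,0,0,0,0,0.01],[0,0,0,0,0,0,0.01]]'>/dev/null; python3 f.py; done
```

```text
along -61.51 lat 0.67 z 38.5 push 8.47 Flat 0.13 Fz 0.93 t 19.50
along -61.37 lat 0.71 z 38.5 push 8.35 Flat 0.15 Fz 0.05 t 19.70
along -61.23 lat 0.75 z 38.5 push 10.82 Flat -0.47 Fz 0.31 t 19.90
along -61.09 lat 0.76 z 38.5 push 12.92 Flat -1.59 Fz -1.11 t 20.10
```

```bash
for i in 1 2 3; do python3 -m pendant '[[-0.0005,0,0,0,0,0,0.01],[0,0,0,0,0,0,0.01]]'>/dev/null; python3 f.py; done
```

```text
along -60.99 lat 0.81 z 38.5 push 14.36 Flat -1.40 Fz -0.60 t 20.30
along -60.89 lat 0.84 z 38.5 push 17.18 Flat -1.71 Fz 0.70 t 20.50
along -60.77 lat 0.87 z 38.5 push 17.26 Flat -2.00 Fz -0.79 t 20.70
```

```bash
python3 -m pendant '[[0.001,0,0,0,0,0,0.01],[0.001,0,0,0,0,0,0.01],[0.002,0,0,0,0,0,0.01],[0.004,0,0,0,0,0,0.01],[0.01,0,0,0,0,0,0.01],[0.02,0,0,0,0,0,0.01],[0.03,0,0,0,0,0,0.01],[0.03,0,-0.03,0,0,0,0.01],[0,0,-0.03,0,0,0,0.01],[0,0,0,0,0,0,0.01],[0,0,0,0,0,0,0.01]]' ; python3 f.py
python3 - <<'E'
from h import *
g=lambda n,x,y,w,h,W,H:cv2.resize(cv2.cvtColor(shot(n,n+'6.png')['image'][y:y+h,x:x+w],cv2.COLOR_RGB2BGR),(W,H),interpolation=cv2.INTER_CUBIC)
a=g('wrist',120,160,240,224,400,373); b=g('side',175,85,133,124,400,373)
cv2.imwrite('pics/m6.png',np.hstack([a,b]))
E
```

```text
clock: 21.8
position: [581.8, -72.0, 99.2]
ee_rot: [0.752, -0.659, 0.0, -0.001]
contact_force: [0.0, -0.2, -0.2]
gripper_width: 10.0
grasp_force: 0.0
along -155.42 lat -0.18 z 99.2 push 0.21 Flat 0.03 Fz -0.24 t 21.80
```

View pics/m6.png

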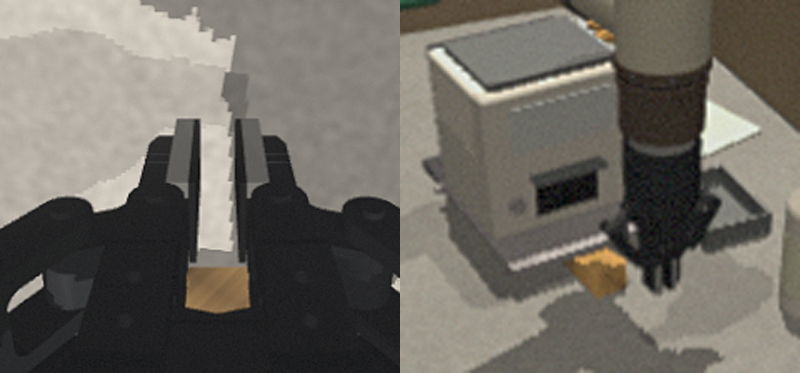

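The side view shows the lip raised and the wedge under its middle (600,270). The gripper is clear at (655,250). The force knee and final push put the load at about 12 N, so I'm handing in.

```bash
python3 -c "
from bench import arm
print(arm.job_done())"
```

```text
the job is handed in; nothing more can be done
None
```

I drove the wedge straight in under the middle of the lip until the dispenser came up against its stops, then left it in place with the gripper clear and handed the job in at about 22 s. The load on the wedge is an estimate of about 12 N, worked out from a final push of about 17 N, and the hand-in gave no verdict.

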